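# Uncover the gas valves and shut the tagged one

### The job

Shut off one gas line at the bench's valve box by pushing alone, lifting nothing. With the fingertips, slide the box's loose cover back along its guides to its end stop so that the three valves are uncovered, then push the lever of the valve that wears the round tag disc clockwise until it is fully shut, square across its pipe. Leave the other two levers and everything standing around the box as they are.

Things in the scene. Friction and masses are not known exactly. Their poses are not given: they have to be found in the camera images.
- gas_box: Grey sheet-steel gas valve box fixed to the bench: 150 mm wide (its x), 520 mm long (its y), side walls 80 mm high; origin centre of its underside. Its +y half is the valve bay, its -y half a closed deck. Couplings stick out of the front to x -94 mm. A filter-regulator, 125 mm tall, stands on beyond the -y end, to y -393 mm; fixing feet 3 mm high reach x +-94 mm.
- bay (a point): Centre of the valve bay's mouth, 80 mm above the bench. Opening 116 mm (box x) by 250 mm (box y 0 to 250 mm), under the cover at the start. In it three small ball valves stand in a row along y, 66 mm apart, in any order; pipes and valve bodies stay below z 48 mm. The bay's +y end wall, 10 mm thick, is only 72 mm high, so that fingers can stand behind the cover's lip.
- end_stop (a point): Middle of the inner face of the box's -y end wall (box y -255 mm), 76 mm above the bench: the cover's end stop. The cover lies 72 mm above the bench on ledges inside the long side walls, which stand 8 mm above the ledges and guide it along y with 2 mm play either side.
- cover: The box's loose aluminium cover: plate 138 (x) x 252 (y) x 4 mm with a lip at its +y edge, about 0.45 kg; origin centre of the plate's underside, axes parallel to the box's. Starts over the valves, origin at box y +100 to +124 mm; against its end stop it is at box y -129 mm. It slides along the box's y under a push of some 2 to 6 N.
- cover_lip (a point): Middle of the top edge of the cover's upstanding lip, on its outer (+y) face. The lip is 80 mm wide (x), 4 mm thick and stands 22 mm above the plate (top 98 mm above the bench). Push it towards the box's -y from its +y side.
- lever_tagged (a joint): Angle of the tagged valve's lever, rad: 0 open (along its outlet pipe, pointing to the box's -x), 1.571 shut (across the pipe, pointing to the box's +y, against a stop). Starts at 0 to 0.35. Closes clockwise seen from above against friction (about 3 to 4 N at 35 mm from the pivot); stays where it is left.
- valve_tagged_pivot (a point): On the tagged valve's vertical lever axis, at the lever's mid height (53.5 mm above the bench); axes parallel to the box's. This valve alone wears a plain round steel tag disc, 34 mm diameter, 3 mm thick, flat on top of its lever's hub (disc top 60 mm above the bench); the others have a bare 18 mm hub.
- lever_tagged_end (a point): Outer end of the tagged valve's lever, on its centreline, 52 mm from the pivot. Each lever's black grip is 36 mm long (16 to 52 mm from the pivot), 14 mm wide, 10 mm thick, its top 58.5 mm and underside 48.5 mm above the bench.
- lever_plain1_end (a point): Outer end of the lever of one valve without a disc, same lever; it starts open (0 to 0.15 rad) and is to stay so.
- lever_plain2_end (a point): Outer end of the lever of the other valve without a disc, same lever; it starts open (0 to 0.15 rad) and is to stay so.
- flux_bottle: white plastic flux bottle with black cap, 34 mm diameter, 75 mm tall, standing behind (+x of) the valve half of the box; origin centre of its foot. Bystander.
- solder_spool: steel spool, 58 mm diameter, 42 mm tall, standing on its flange behind the deck half of the box; origin centre of its foot. Bystander.
- screwdriver: screwdriver, 170 mm long, lying on the bench in front (-x) of the valve half of the box; origin under its middle. Bystander.
- circuit_board: green circuit board 80 x 60 mm, 14 mm high with its parts, lying in front of the deck half of the box; origin centre of its underside. Bystander.
- multimeter: yellow hand-held multimeter lying on its back off the +y end of the box, 175 x 85 mm, 42 mm high with its dial; origin centre of its underside. Bystander.
- parts_tray: black divided parts tray 90 x 120 mm, 30 mm high, near the box's far left corner; origin centre of its underside. Bystander.
- solvent_jar: amber glass jar with white cap, 52 mm diameter, 85 mm tall, standing in front of the deck half of the box; origin centre of its foot. Bystander.

How it is judged:
By the outcome, as a careful person would: the job done as asked, in the order asked, and still so for the second after the job is handed in, with the robot touching nothing.
It also fails if it takes over 48 s, if anything falls off the work surface, if the arm or the gripper's body presses on something with over 40 N, if the wrist force passes 120 N, or if a joint passes its speed limit or range.

### The arm

A 6-joint arm with a two-finger parallel gripper is mounted at the origin on the work surface. World frame = base frame: x ahead of the robot, y to its left, z up, the work surface at z = 0. Lengths are in mm, angles in degrees, forces in N, time in s.
With the tool pointing down it reaches from about 325 to 750 mm from the base axis. Payload 7.6 kg.
Tool frame: the origin (TCP) lies at the very end of the fingers, on their centre line; the grasp point (between the pads) lies 19 mm behind it; z points along the fingers, y is the line along which they close (so a half turn about z gives the same grasp; the last joint's range is limited). The gripper opens to 85 mm and grips with 20 to 120 N. Pads are 22 mm wide; open, the fingers measure 114 mm over their backs; the gripper's body (76 mm by 85 mm) begins 54 mm behind the grasp point. The pads swing forward as they close: fully open they stand 13 mm farther back than shut.
Start: joints at [73.035, 2.991, 80.254, -0, 96.75, -4.028], TCP at [117.522, 511.698, 231.323] pointing down, gripper open.
Joint ranges: [-166.34, 166.34], [-52.06, 124.39], [6.96, 135.62], [-60.46, 240.46], [14.63, 156.25], [-167.68, 167.68]. Speed limits (degrees/s): [147.25, 147.25, 172.46, 180, 180, 180].

### API

Orientations are given as [roll, pitch, yaw] about the fixed x, y, z axes, in that order (R = Rz(yaw) Ry(pitch) Rx(roll)).
In Python, from rig import env gives the robot as it stands. The module is installed in compiled form; this text tells all that it offers.
- The arm moves only by the tool send_rows, never from a script. Its arguments are lists of equal length, an entry for each row: "slide": the shift along the tool's x, y, z each as a share of 0.02 m, from -1 to 1, a list of three; "spin": the turn about the tool's z as a share of 180 degrees, from -1 to 1. A call has 1 to 10 rows; each row shifts and turns the commanded pose from where the row before left it, along the tool's axes as they then stand; what a row does not reach is not made up. A row lasts 1/8 s, in which the tool goes at most 62.5 mm and 10.7 degrees, less where a joint would pass 70% of its speed; a pose out of reach is approached as far as the arm can. A call with a number of a shift or a turn outside -1 to 1 is refused whole. A call with a gripper value outside its range is refused whole. "claw" is the closure, from 0 (fully open) to 1 (shut), set as the call begins (left out, the last holds). The fingers move at their own pace and stop on an object; the grip force is fixed at half the most. Time passes only in rows, so rows that do not move let the fingers close. It gives the time, the measured TCP pose, the force, the opening and the grip force at its end, in the units of the state.
- env.sense(): the state, without advancing time (a new reading comes with each control period).
- env.camera(name): name is "side" or "top" or "wrist"; returns a dict with "pixels" (480x640x3 uint8, red, green, blue), "vfov" (degrees; the focal length in pixels is half the picture's height over the tangent of half this angle, whatever the lens; pixels are square), "cx", "cy" (the principal point, pixels), "k1" (the pictures are not rectified: a ray, as slopes to the right and down, at radius r is drawn at 1 + k1 r^2 times it, then the intrinsics apply), "view" (4x4, takes a point from world to camera coordinates). Camera axes: x right, y up, looking along -z (the intrinsics and any distortion apply to the point x, -y, -z); pixel columns grow to the right and rows downward; lengths in mm; the calibration is good to about 2 mm. A picture is of the moment at which its call begins. There is no depth.
- env.job_done(): hands the job in; it is judged then, once.
Trained networks look in a picture, given as the dict that the camera call returned (one of the last four; its "shot" number tells which), for a name from the list of things; names that differ only in an ending like _2 or _b are one class to them, and where a whole thing is asked for, a point or a joint stands for the part that bears it (a point fixed in the world has none). Each returns a list of dicts, best first, with "p" (0 to 1); they miss things now and then, are a little off and sometimes report something else, mostly with a low value. They report only what shows in the picture. A call takes as long as a camera call.
- env.search_frame(query, picture): "uv" ([column, row] in pixels, amid what is visible of it).
The state is a dict: "time_s": time; "qpos": joint angles; "joint_velocities": joint speeds; "effort": joint torques, N m; "tcp_pos": TCP position; "eef_rot": TCP orientation; "wrist_force": force on the tool from outside, world axes, zero at the start; "torque": the same for the moment, N m; "opening": opening from 0.0 (shut) to 1.0 (fully open); "grip_force": force on a finger pad.
Only numpy, scipy, OpenCV 4.12 (cv2) and the standard library are available. Lean on these libraries where they do the work, as an engineer would, in place of code of your own. Each camera call takes 0.05 s, during which the arm holds its last target. There are 200 camera calls.

## Working session

There is one attempt and no reset: what is moved stays moved. The work goes in short steps, Python scripts to look and compute and a tool call to move; the robot and the scene stay as the last step left them, time stands still between calls to the robot, and variables do not carry over. Pictures are saved under pics/ and viewed, at most 12 in all, crops included, and the job is handed in when it is done.

Besides the shell and the picture viewer there is one more tool, called after "Emit:" as a command line: name --pt "numbers of a row" for each row, then --argument value for the rest. send_rows: Moves the arm, as the interface text tells. Shift numbers are shares of 0.02 m and turn numbers shares of 180 degrees, none past 1 either way. Its arguments: {"type":"object","properties":{"slide":{"type":"array","items":{"type":"array","items":{"type":"number"}}},"spin":{"type":"array","items":{"type":"number"}},"claw":{"type":"number"}},"required":["slide","spin"]}

```bash
mkdir -p pics
cat > h.py <<'E'
import numpy as np, cv2
from rig import env
def K(p):
    f=240/np.tan(np.radians(p['vfov'])/2); return np.array([[f,0,p['cx']],[0,f,p['cy']],[0,0,1.]])
D=lambda p: np.array([p['k1'],0,0,0,0.])
F=np.diag([1,-1,-1.])
def proj(p,X):
    V=np.array(p['view']); R=F@V[:3,:3]; t=F@V[:3,3]
    return cv2.projectPoints(np.float64(X).reshape(-1,1,3),cv2.Rodrigues(R)[0],t,K(p),D(p))[0].reshape(-1,2)
def ray(p,uv):
    V=np.array(p['view']); R=F@V[:3,:3]; t=F@V[:3,3]
    x=cv2.undistortPoints(np.float64(uv).reshape(1,1,2),K(p),D(p)).ravel()
    d=R.T@np.array([x[0],x[1],1]); return -R.T@t, d/np.linalg.norm(d)
def atz(p,uv,z):
    o,d=ray(p,uv); return o+d*(z-o[2])/d[2]
def tri(obs):
    A=0;b=0
    for p,uv in obs:
        o,d=ray(p,uv); M=np.eye(3)-np.outer(d,d); A=A+M; b=b+M@o
    return np.linalg.solve(A,b)
def save(p,n): cv2.imwrite('pics/'+n+'.png',p['pixels'][:,:,::-1])
E
python3 - <<'E'
from h import *
np.set_printoptions(precision=1,suppress=True)
P={n:env.camera(n) for n in('side','top','wrist')}
for n,p in P.items():
    save(p,n+'0'); print(n,'cam at',ray(p,(320,240))[0])
for q in ['gas_box','cover','cover_lip','flux_bottle','solder_spool','screwdriver','circuit_board','multimeter','parts_tray','solvent_jar']:
    for n,p in P.items():
        r=env.search_frame(q,p)
        if r: print(q,n,[(np.round(a['uv']),round(a['p'],2)) for a in r[:2]], atz(p,r[0]['uv'],98 if q=='cover_lip' else 30))
s=env.sense(); print(s['time_s'],s['tcp_pos'],s['eef_rot'],s['wrist_force'])
E
```

```text
side cam at [454.6 828.5 779.5]
top cam at [ 510.3  -52.2 1113.8]
wrist cam at [ 46.2 528.9 373.2]
gas_box side [(array([338., 226.]), 0.74)] [ 559.2 -162.1   30. ]
gas_box top [(array([384., 250.]), 0.82)] [ 563.9 -201.6   30. ]
cover side [(array([329., 283.]), 0.65)] [554.3  17.7  30. ]
cover top [(array([283., 258.]), 0.98)] [548.1  44.9  30. ]
cover_lip side [(array([326., 283.]), 0.95)] [551.   93.1  98. ]
cover_lip top [(array([280., 256.]), 0.71)] [549.3  47.   98. ]
flux_bottle side [(array([263., 284.]), 0.58)] [676.6  38.1  30. ]
flux_bottle top [(array([286., 202.]), 0.56)] [685.3  37.8  30. ]
solder_spool side [(array([273., 242.]), 0.83)] [683.6 -88.7  30. ]
solder_spool top [(array([345., 199.]), 0.59)] [ 690.3 -108.    30. ]
screwdriver side [(array([400., 274.]), 0.7), (array([326., 284.]), 0.23)] [422.2 -26.5  30. ]
screwdriver top [(array([323., 310.]), 0.59)] [419.4 -50.4  30. ]
circuit_board side [(array([408., 230.]), 0.97), (array([341., 227.]), 0.5)] [ 411.8 -167.5   30. ]
circuit_board top [(array([383., 310.]), 0.97)] [ 418.2 -196.2   30. ]
multimeter side [(array([326., 416.]), 0.67)] [519.5 311.   30. ]
multimeter top [(array([183., 266.]), 0.79)] [529.9 291.3  30. ]
parts_tray side [(array([218., 392.]), 0.84)] [692.3 293.7  30. ]
parts_tray top [(array([190., 198.]), 0.75), (array([384., 249.]), 0.69)] [697.5 276.4  30. ]
solvent_jar top [(array([435., 307.]), 0.93)] [ 425.6 -322.8   30. ]
1.65 [117.5 511.7 231.3] [180.    0.  167.1] [ 1.1  0.2 -0. ]
```

```bash
python3 -c "
import cv2
t=cv2.imread('pics/top0.png')[150:350,120:480];cv2.imwrite('pics/t0.png',cv2.resize(t,(792,440),interpolation=2))
t=cv2.imread('pics/side0.png')[130:430,180:460];cv2.imwrite('pics/s0.png',cv2.resize(t,(560,600),interpolation=2))"
```

```text
(no output)
```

View pics/t0.png

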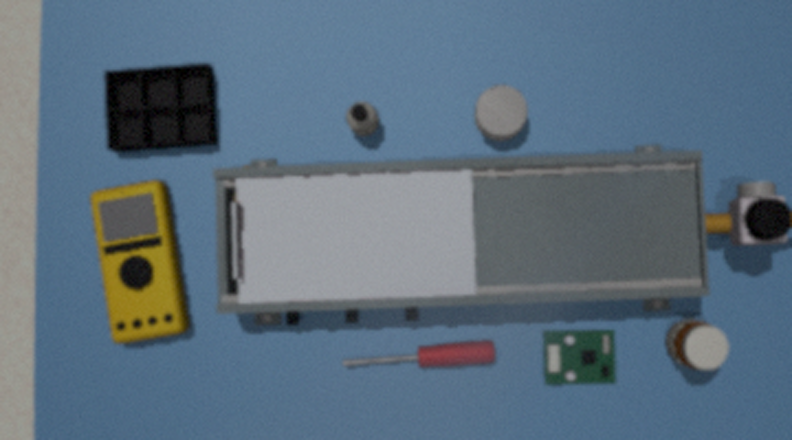

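View pics/s0.png

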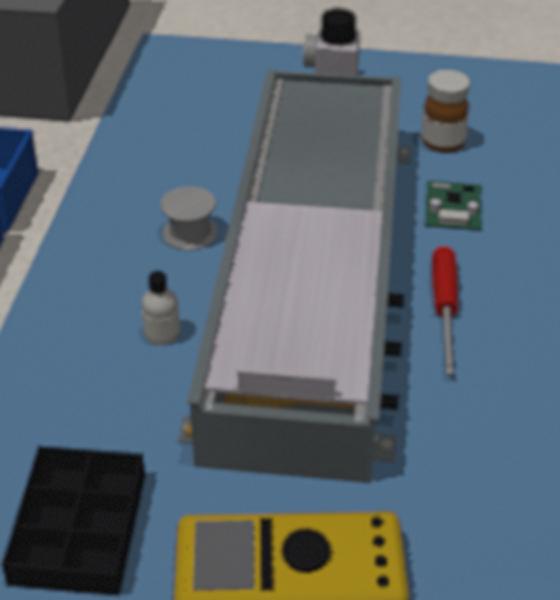

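Run:
```python
from h import *
from scipy.optimize import least_squares
np.set_printoptions(precision=2,suppress=True)
import pickle
P={n:env.camera(n) for n in('side','top')}
pickle.dump(P,open('P0.pkl','wb'))
T=lambda a:np.array(a)/2.2+[120,150]; S=lambda a:np.array(a)/2+[180,130]
C=np.array([[75,260,80],[75,-260,80],[-75,260,80],[-75,-260,80]])
t=T([[217,171],[700,152],[219,309],[706,293]]); s=S([[204,404],[272,74],[376,410],[400,80]])
def W(q,X):
    c,sn=np.cos(q[2]),np.sin(q[2]); X=np.atleast_2d(X); return np.c_[q[0]+c*X[:,0]-sn*X[:,1],q[1]+sn*X[:,0]+c*X[:,1],X[:,2]]
for w in((1,1),(1,0),(0,1)):
    f=lambda q:np.r_[w[0]*(proj(P['top'],W(q,C))-t).ravel(),w[1]*(proj(P['side'],W(q,C))-s).ravel()]
    r=least_squares(f,[555,-50,0]); print(r.x[:2],np.degrees(r.x[2]),r.fun.reshape(-1,2).round(1).tolist())
# lip triangulated: top edge ends
tl=T([[236,190],[238,284]]); 
for i,uv in enumerate(S([[239,374],[336,380]])): print('lip',tri([(P['top'],tl[i]),(P['side'],uv)]), atz(P['top'],tl[i],98), atz(P['side'],uv,98))
```

```text
[549.06 -66.28] 1.8975300768174335 [[-1.7, 1.0], [0.6, 0.0], [-0.8, 2.5], [1.7, 0.2], [-4.9, -1.7], [-0.9, -3.3], [2.5, 3.2], [0.5, -2.5]]
[551.34 -66.35] 1.4601475495279206 [[-1.5, -0.8], [0.9, -0.1], [-1.0, 0.7], [1.5, 0.1], [-0.0, -0.0], [-0.0, -0.0], [-0.0, 0.0], [0.0, -0.0]]
[547.92 -65.97] 2.111370214867427 [[-0.0, 0.0], [0.0, 0.0], [-0.0, 0.0], [0.0, 0.0], [-3.7, -1.3], [-0.8, -3.2], [3.8, 3.4], [0.5, -2.5]]
lip [590.   169.01  87.89] [595.73 167.54  98.  ] [581.46 178.73  98.  ]
lip [501.01 166.89  90.92] [497.78 165.13  98.  ] [503.82 173.92  98.  ]
```

Emit:
send_rows --pt "0 0 0" --pt "0 0 0" --pt "-0.92 -0.68 0" --pt "-0.92 -0.68 0" --pt "-0.92 -0.68 0" --pt "-0.92 -0.68 0" --pt "-0.92 -0.68 0" --pt "-0.92 -0.68 0" --pt "-0.92 -0.68 0" --pt "-0.92 -0.68 0" --spin '[-0.04,-0.04,0,0,0,0,0,0,0,0]' --claw 1

```text
time_s: 3.0
tcp_pos: [268.0, 406.2, 231.4]
eef_rot: [180.0, 0.0, -178.5]
wrist_force: [0.7, 0.6, -0.3]
opening: -0.003
grip_force: 0.0
```

Emit:
send_rows --pt "-0.92 -0.68 0" --pt "-0.92 -0.68 0" --pt "-0.92 -0.68 0" --pt "-0.92 -0.68 0" --pt "-0.92 -0.68 0" --pt "-0.92 -0.68 0" --pt "-0.92 -0.68 0" --pt "-0.92 -0.68 0" --pt "-0.92 -0.68 0" --pt "-0.92 -0.68 0" --spin '[0,0,0,0,0,0,0,0,0,0]'

```text
time_s: 4.25
tcp_pos: [455.5, 275.0, 231.3]
eef_rot: [180.0, 0.0, -178.5]
wrist_force: [-0.1, 0.5, -0.3]
opening: 0.003
grip_force: 0.0
```

Emit:
send_rows --pt "-0.92 -0.68 0" --pt "-0.92 -0.68 0" --pt "-0.92 -0.68 0" --pt "-0.92 -0.68 0" --pt "-0.92 -0.68 0" --pt "-0.92 -0.68 0" --pt "0 0 0" --spin '[0,0,0,0,0,0,0]'

```text
time_s: 5.12
tcp_pos: [568.4, 195.4, 230.7]
eef_rot: [-180.0, -0.0, -178.7]
wrist_force: [0.3, -0.5, 0.5]
opening: -0.001
grip_force: 0.0
```

Run:
```python
from h import *
p=env.camera('wrist'); save(p,'w1'); s=env.sense()
import pickle; pickle.dump(p,open('w1.pkl','wb'))
print(s['time_s'],s['tcp_pos'],s['eef_rot'],s['qpos'],s['wrist_force'],s['opening'])
```

```text
5.175 [567.75417114 196.12291441 230.87854787] [ 1.79993435e+02 -4.33251467e-02 -1.78596605e+02] [ 1.55268972e+01  1.53620854e+01  6.65594651e+01  1.71100131e-02
  9.81188627e+01 -7.58740845e+01] [-0.54232195 -0.21546521 -0.43245282] -0.00033656399470067074
```

View pics/w1.png

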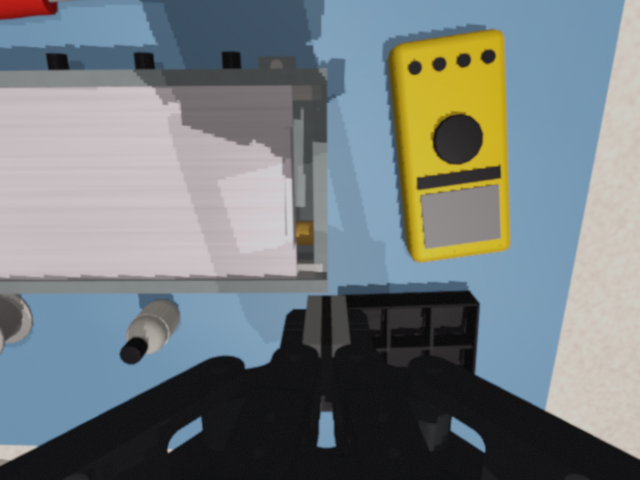

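Run:
```python
from h import *
import pickle
np.set_printoptions(precision=1,suppress=True)
p=pickle.load(open('w1.pkl','rb'))
im=p['pixels'][55:305,200:350,::-1]; cv2.imwrite('pics/w1c.png',cv2.resize(im,(360,600),interpolation=2))
for uv in [(327,68),(327,293)]: print(atz(p,uv,80))
g=cv2.cvtColor(p['pixels'],cv2.COLOR_RGB2GRAY).astype(int)
for c in (100,200): print(c,g[60:95,c],g[270:300,c])
```

```text
[466.4 194.7  80. ]
[621.6 198.5  80. ]
100 [ 93  93  93  93  94  94  93  92  97 109 125 134 135 135 135 134 134 134
 134 133 134 133 133 134 133 137 156 181 192 195 195 196 196 193 192] [191 189 189 189 187 175 147 129 118 101 101 121 132 134 135 135 135 135
 135 135 135 135 136 138 141 142 142 142 142 142]
200 [ 76  75  75  75  75  76  75  74  74  72  70  71  69  69  70  70  70  70
  70  69  70  70  71  70  72  84 103 111 112 114 114 114 113 112 111] [196 195 195 193 180 149 133 127 111  98 106 130 137 138 137 137 136 136
 136 135 135 135 140 145 150 151 151 151 151 151]
```

View pics/w1c.png

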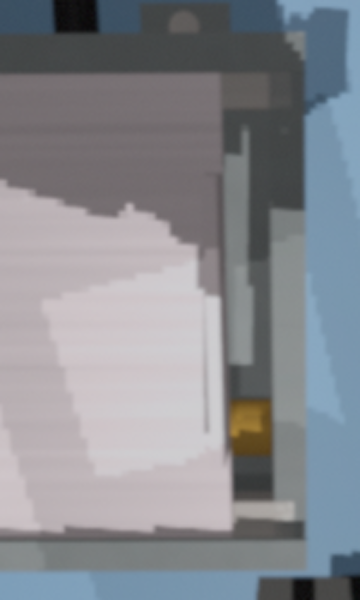

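Run:
```python
from h import *
import pickle
np.set_printoptions(precision=1,suppress=True)
p=pickle.load(open('w1.pkl','rb'))
f=lambda c,r:(c/2.4+200,r/2.4+55)
print('lip top outer z98',atz(p,f(221,175),98),atz(p,f(221,455),98)); print('base',atz(p,f(229,300),76),atz(p,f(231,520),76),atz(p,f(222,80),76))
print('endwall inner/outer z72',atz(p,f(270,300),72),atz(p,f(304,300),72))
P=pickle.load(open('P0.pkl','rb'))
o=tri([(p,f(221,175)),(P['top'],np.array([238,284])/2.2+[120,150])]);print(o)
o=tri([(p,f(221,455)),(P['top'],np.array([236,190])/2.2+[120,150])]);print(o)
```

```text
lip top outer z98 [503.5 173.8  98. ] [579.3 174.   98. ]
base [539.1 174.5  76. ] [606.8 175.4  76. ] [478.9 172.4  76. ]
endwall inner/outer z72 [539.4 186.3  72. ] [539.1 196.2  72. ]
[500.8 171.3  71.4]
[595.5 173.5  57.3]
```

Emit:
send_rows --pt "0.15 0.05 0.92" --pt "0.15 0.05 0.92" --pt "0.15 0.05 0.92" --pt "0.15 0.05 0.92" --pt "0.15 0.05 0.92" --pt "0.15 0.05 0.92" --pt "0.15 0.05 0.92" --pt "0.15 0.05 0.92" --pt "0 0 0" --pt "0 0 0" --spin '[0,0,0,0,0,0,0,0,0,0]'

```text
time_s: 6.42
tcp_pos: [543.6, 204.2, 84.8]
eef_rot: [180.0, 0.1, -178.5]
wrist_force: [1.0, 0.2, -0.5]
opening: -0.002
grip_force: 0.0
```

Emit:
send_rows --pt "0 -0.3 0" --pt "0 -0.3 0" --pt "0 -0.2 0" --pt "0 -0.2 0" --pt "0 -0.2 0" --pt "0 -0.2 0" --spin '[0,0,0,0,0,0]'

```text
time_s: 7.18
tcp_pos: [543.9, 176.2, 84.3]
eef_rot: [180.0, 0.0, -178.5]
wrist_force: [-0.1, 2.7, 0.9]
opening: -0.0
grip_force: 1.4
```

Emit:
send_rows --pt "0 -0.3 0" --pt "0 -0.5 0" --pt "0 -0.5 0" --pt "0 -0.5 0" --pt "0 -0.5 0" --pt "0 -0.5 0" --pt "0 -0.5 0" --pt "0 -0.5 0" --pt "0 -0.5 0" --pt "0 -0.5 0" --spin '[0,0,0,0,0,0,0,0,0,0]'

```text
time_s: 8.43
tcp_pos: [546.3, 79.4, 84.1]
eef_rot: [180.0, -0.0, -178.5]
wrist_force: [-0.3, 4.7, 2.9]
opening: 0.004
grip_force: 1.9
```

Run:
```python
from h import *
p=env.camera('wrist'); s=env.sense()
import pickle; pickle.dump(p,open('w2.pkl','wb'))
print(s['time_s'],s['tcp_pos'],s['eef_rot'],s['wrist_force'])
save(p,'w2')
```

```text
8.475 [546.24872691  78.17088782  83.92022787] [-1.79934948e+02 -2.16220607e-02 -1.78586103e+02] [ 0.45365577 -1.45340381  0.27945492]
```

View pics/w2.png

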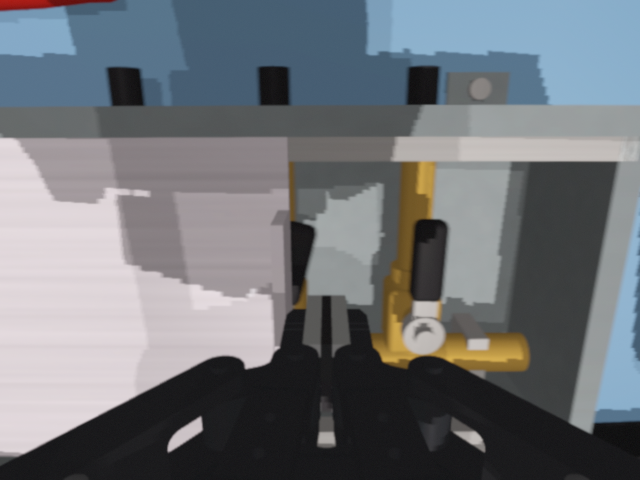

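Emit:
send_rows --pt "0 -0.5 0" --pt "0 -0.5 0" --pt "0 -0.5 0" --pt "0 -0.5 0" --pt "0 -0.5 0" --pt "0 -0.5 0" --pt "0 -0.5 0" --pt "0 -0.5 0" --pt "0 -0.5 0" --pt "0 -0.5 0" --spin '[0,0,0,0,0,0,0,0,0,0]'

```text
time_s: 9.72
tcp_pos: [548.8, -20.5, 84.1]
eef_rot: [180.0, -0.0, -178.5]
wrist_force: [0.4, 2.2, -0.4]
opening: -0.004
grip_force: 0.9
```

Run:
```python
from h import *
import pickle
np.set_printoptions(precision=1,suppress=True)
p=pickle.load(open('w2.pkl','rb'))
print('lip top',atz(p,(286,230),98),'plate edge',atz(p,(290,150),76))
p=env.camera('wrist'); s=env.sense(); pickle.dump(p,open('w3.pkl','wb')); save(p,'w3')
print(s['time_s'],s['tcp_pos'],s['eef_rot'],s['wrist_force'])
```

```text
lip top [507.8  67.3  98. ] plate edge [485.1  66.7  76. ]
9.775 [548.9 -21.7  84.1] [-180.     0.  -178.6] [-0.2 -1.1 -0.9]
```

View pics/w3.png

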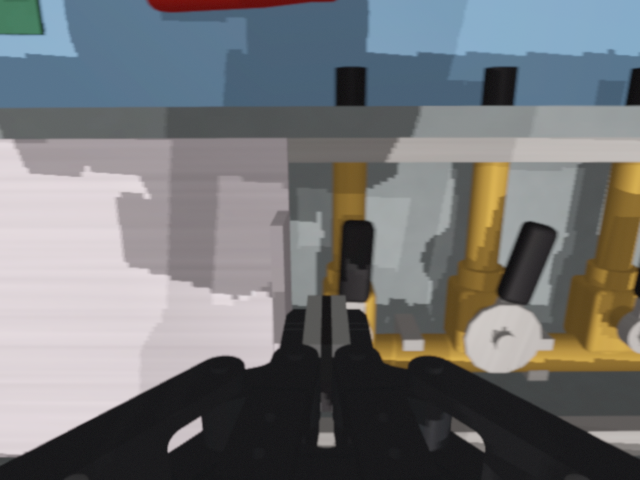

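Emit:
send_rows --pt "0 -0.5 0" --pt "0 -0.5 0" --pt "0 -0.3 0" --pt "0 -0.1 0" --pt "0 -0.1 0" --pt "0 -0.1 0" --pt "0 -0.1 0" --pt "0 -0.1 0" --spin '[0,0,0,0,0,0,0,0]'

```text
time_s: 10.78
tcp_pos: [549.7, -54.4, 84.2]
eef_rot: [179.8, -0.0, -178.5]
wrist_force: [-1.8, 13.8, 2.9]
opening: -0.0
grip_force: 6.7
```

Emit:
send_rows --pt "0 -0.1 0" --pt "0 -0.1 0" --spin '[0,0]'

```text
time_s: 11.02
tcp_pos: [549.6, -54.8, 84.2]
eef_rot: [179.4, -0.0, -178.4]
wrist_force: [-3.0, 28.7, 6.0]
opening: -0.003
grip_force: 14.4
```

Emit:
send_rows --pt "0 0.5 0" --pt "0 0.5 0" --pt "0 0.1 -0.8" --pt "0 0.1 -0.8" --pt "0 0.1 -0.8" --pt "0 0.1 -0.8" --pt "0 0.1 -0.8" --pt "0 0 0" --spin '[0,0,0,0,0,0,0,0]'

```text
time_s: 12.02
tcp_pos: [549.8, -29.9, 166.0]
eef_rot: [-180.0, 0.2, -178.5]
wrist_force: [0.3, 1.0, -0.5]
opening: -0.006
grip_force: 0.0
```

Run:
```python
from h import *
import pickle
np.set_printoptions(precision=1,suppress=True)
p3=pickle.load(open('w3.pkl','rb'))
print('w3 disc',atz(p3,(504,338),60))
p=env.camera('wrist'); t=env.camera('top'); sd=env.camera('side'); s=env.sense(); pickle.dump((p,t,sd),open('w4.pkl','wb')); save(p,'w4')
print(s['time_s'],s['tcp_pos'],s['eef_rot'],s['wrist_force'])
for q in('valve_tagged_pivot','lever_tagged','lever_tagged_end','lever_plain1_end','cover'):
  for n,c in(('w',p),('t',t),('s',sd)):
    print(q,n,[(np.round(a['uv']),round(a['p'],2),atz(c,a['uv'],55)) for a in env.search_frame(q,c)[:3]])
```

```text
w3 disc [566.7  58.6  60. ]
12.175 [548.7 -29.9 163.3] [ 180.    -0.1 -178.5] [-0.3 -0.1 -0.5]
valve_tagged_pivot w [(array([459., 224.]), 0.96, array([538.6,  52.2,  55. ]))]
valve_tagged_pivot t [(array([192., 196.]), 0.16, array([697.8, 264.5,  55. ]))]
valve_tagged_pivot s [(array([328., 297.]), 0.73, array([548.4,  83.1,  55. ]))]
lever_tagged w [(array([472., 255.]), 0.63, array([558.3,  62.7,  55. ]))]
lever_tagged t []
lever_tagged s []
lever_tagged_end w [(array([476., 256.]), 0.7, array([558.7,  65. ,  55. ])), (array([363., 233.]), 0.59, array([545.7,  -6. ,  55. ]))]
lever_tagged_end t []
lever_tagged_end s [(array([324., 290.]), 0.75, array([556.9,  65.6,  55. ])), (array([273., 241.]), 0.71, array([677.5, -59.5,  55. ]))]
lever_plain1_end w [(array([574., 239.]), 0.94, array([546.1, 124.3,  55. ]))]
lever_plain1_end t [(array([193., 196.]), 0.65, array([698.5, 261.8,  55. ]))]
lever_plain1_end s [(array([327., 312.]), 0.56, array([543.9, 119.9,  55. ]))]
cover w [(array([134., 243.]), 0.93, array([ 556.3, -147.6,   55. ])), (array([429., 225.]), 0.49, array([540. ,  33.9,  55. ]))]
cover t [(array([398., 252.]), 0.81, array([ 557.8, -231.5,   55. ]))]
cover s [(array([347., 212.]), 0.85, array([ 543. , -180.7,   55. ])), (array([330., 306.]), 0.51, array([542.3, 104.4,  55. ]))]
```

View pics/w4.png

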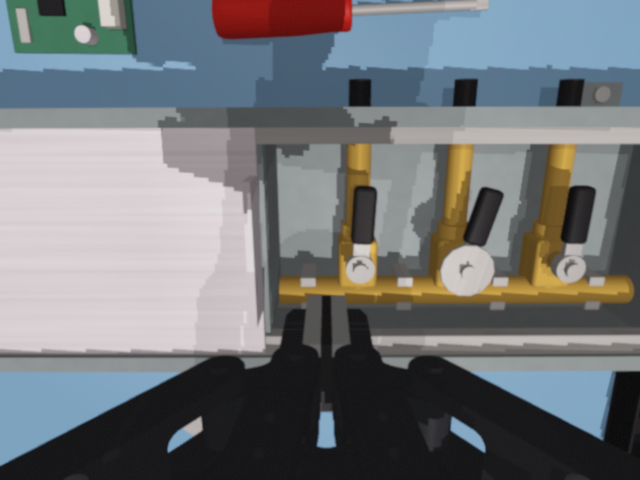

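Run:
```python
from h import *
import pickle
np.set_printoptions(precision=1,suppress=True)
p3=pickle.load(open('w3.pkl','rb')); p,t,sd=pickle.load(open('w4.pkl','rb'))
def disc(c,r):
    x0,y0,x1,y1=r; im=c['pixels'][y0:y1,x0:x1].astype(int)
    m=((im.min(2)>135)&(im.max(2)-im.min(2)<22)).astype(np.uint8)
    m=cv2.morphologyEx(m,cv2.MORPH_OPEN,np.ones((5,5)))
    n,l,s,ce=cv2.connectedComponentsWithStats(m); i=1+np.argmax(s[1:,4]); print(s[i],ce[i]+[x0,y0]); return ce[i]+[x0,y0]
a=disc(p3,(455,295,550,385)); b=disc(p,(435,240,500,300))
a=(504,339); b2=(467,270.5)
print('tri',tri([(p3,a),(p,b2)]),'w3',atz(p3,a,60),'w4',atz(p,b2,60))
A=lambda uv,z=58.5:atz(p,uv,z)
print('hubs',A((360,269),60),A((571,268),60))
for e in ((364,188),(490,192),(580,188)): print('end',A(e))
print('tag grip inner',A((478,242)), 'walls', A((400,143),72),A((400,333),72),'lip',atz(p,(258,200),76))
T=[(p,(490,192))]
print('lever angle deg',np.degrees(np.arctan2(*(A((490,192))-atz(p,b2,60))[[1,0]])))
print('w3 end',atz(p3,(540,227),58.5),np.degrees(np.arctan2(*(atz(p3,(540,227),58.5)-atz(p3,a,60))[[1,0]])))
```

```text
[  10   10   85   68 4039] [504.  338.4]
[   6    0   59   55 2245] [469.6 267.8]
tri [566.7  58.4  60.7] w3 [567.2  58.6  60. ] w4 [566.9  58.8  60. ]
hubs [567.6  -7.3  60. ] [563.6 123.   60. ]
end [517.6  -7.3  58.5]
end [518.   67.   58.5]
end [514.2 119.8  58.5]
tag grip inner [548.9  63.8  58.5] walls [490.5   9.6  72. ] [604.4  18.2  72. ] lip [522.9 -66.8  76. ]
lever angle deg 170.42919421691158
w3 end [517.   66.8  58.5] 170.81705404534227
```

Emit:
send_rows --pt "0.21 0.86 0" --pt "0.21 0.86 0" --pt "0.21 0.86 0" --pt "0.21 0.86 0" --pt "0 0 0.8" --pt "0 0 0.8" --pt "0 0 0.8" --pt "0 0 0.8" --pt "0 0 0.8" --pt "0 0 0" --spin '[0,0,0,0,0.03,0.03,0,0,0,0]'

```text
time_s: 14.18
tcp_pos: [529.6, 38.5, 82.4]
eef_rot: [-180.0, -0.2, 170.7]
wrist_force: [0.1, 1.5, -0.5]
opening: 0.001
grip_force: 0.0
```

Run:
```python
from h import *
import pickle
p=env.camera('wrist'); s=env.sense(); pickle.dump(p,open('w5.pkl','wb')); save(p,'w5')
print(s['time_s'],s['tcp_pos'],s['eef_rot'],s['wrist_force'])
```

```text
14.225 [530.27492439  38.46818971  83.55402358] [-1.79993555e+02 -6.42939533e-02  1.70678087e+02] [-0.40139357 -0.22678968  0.51345304]
```

View pics/w5.png

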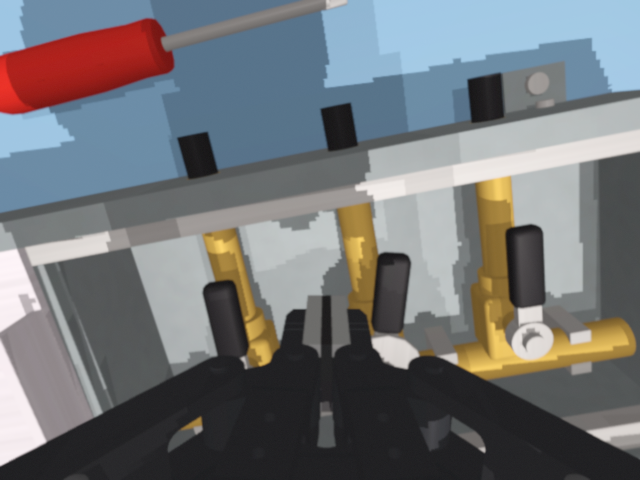

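Emit:
send_rows --pt "0 0 0.79" --pt "0 0 0.79" --pt "0 0 0" --pt "0.05 0.18 0" --pt "0.05 0.18 0" --pt "0 0 0" --spin '[0,0,0,0,0,0]'

```text
time_s: 14.98
tcp_pos: [530.0, 46.3, 52.9]
eef_rot: [180.0, 0.0, 170.7]
wrist_force: [-0.1, 0.5, 0.4]
opening: -0.003
grip_force: 0.0
```

Emit:
send_rows --pt "0.12 0.285 0" --pt "0.12 0.285 0" --pt "0.12 0.285 0" --pt "0.12 0.285 0" --pt "0 0 0" --spin '[0.05,0.05,0.05,0.05,0]'

```text
time_s: 15.6
tcp_pos: [529.8, 70.4, 52.7]
eef_rot: [180.0, 0.0, 134.8]
wrist_force: [-0.4, -0.1, 0.6]
opening: 0.001
grip_force: 0.2
```

Run:
```python
from h import *
p=env.camera('wrist'); s=env.sense(); save(p,'w6')
q=s['tcp_pos']-np.array([566.8,58.5,0]); y=np.radians(s['eef_rot'][2])
u=np.array([np.cos(y),np.sin(y)]); v=np.array([np.sin(y),-np.cos(y)])
print(s['time_s'],s['tcp_pos'],s['eef_rot'],s['wrist_force'],'r',q[:2]@u,'d',q[:2]@v)
```

```text
15.65 [529.8746383   70.32126186  52.69716399] [1.79972055e+02 1.01594223e-02 1.34858549e+02] [-0.51174398  0.20414161  1.19649171] r 34.42513909237397 d -17.83632156885498
```

View pics/w6.png

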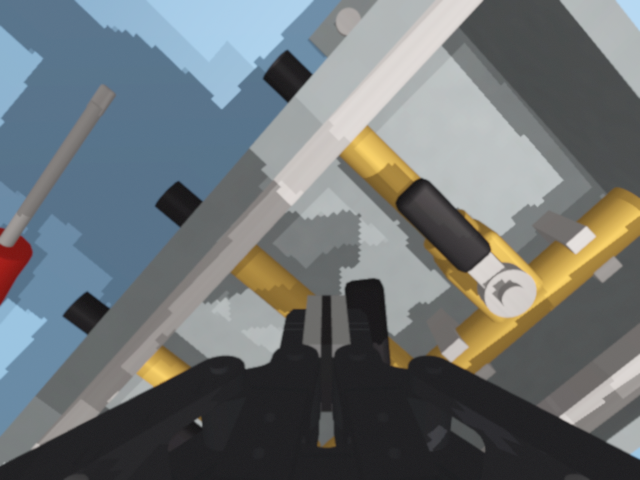

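Emit:
send_rows --pt "0.12 0.285 0" --pt "0.12 0.285 0" --pt "0.12 0.285 0" --pt "0.12 0.285 0" --pt "0.1 0.23 0" --pt "0 0 0" --spin '[0.05,0.05,0.05,0.05,0.04,0]'

```text
time_s: 16.4
tcp_pos: [548.2, 92.9, 52.4]
eef_rot: [-180.0, -0.0, 91.7]
wrist_force: [-0.8, -0.6, 0.2]
opening: 0.002
grip_force: 0.5
```

Emit:
send_rows --pt "0 0.08 0" --pt "0 0 0" --spin '[0,0]'

```text
time_s: 16.65
tcp_pos: [549.6, 92.8, 52.3]
eef_rot: [-180.0, -0.0, 91.6]
wrist_force: [-1.8, 1.2, -0.2]
opening: 0.001
grip_force: 1.4
```

Emit:
send_rows --pt "0 0.08 0" --pt "0 0.08 0" --pt "0 0 0" --spin '[0,0,0]'

```text
time_s: 17.02
tcp_pos: [553.2, 92.8, 52.4]
eef_rot: [-180.0, -0.0, 91.5]
wrist_force: [-2.9, 1.5, -1.0]
opening: 0.004
grip_force: 1.2
```

Emit:
send_rows --pt "0 0.08 0" --pt "0 0.08 0" --pt "0 0 0" --spin '[0,0,0]'

```text
time_s: 17.4
tcp_pos: [555.2, 93.0, 52.2]
eef_rot: [-179.8, -0.0, 91.5]
wrist_force: [-9.0, 1.5, 3.4]
opening: -0.0
grip_force: 4.7
```

Emit:
send_rows --pt "0 0.07 0" --pt "0 0.07 0" --pt "0 0 0" --spin '[0,0,0]'

```text
time_s: 17.77
tcp_pos: [555.8, 93.1, 52.0]
eef_rot: [-179.4, 0.0, 91.5]
wrist_force: [-21.4, 1.6, 10.1]
opening: -0.003
grip_force: 10.8
```

Emit:
send_rows --pt "0 -0.4 0" --pt "0 -0.4 0" --pt "0 0 -0.5" --pt "0 0 -0.9" --pt "0 0 -0.9" --pt "0 0 -0.9" --pt "0 0 -0.9" --pt "-0.8 -0.5 -0.9" --pt "-0.8 -0.5 -0.9" --pt "-0.8 -0.5 0" --spin '[0,0,0,0,0,0,0,0,0,0]'

```text
time_s: 19.02
tcp_pos: [514.8, 43.2, 172.5]
eef_rot: [179.8, -0.0, 91.5]
wrist_force: [0.1, 0.4, 0.7]
opening: 0.001
grip_force: 0.0
```

Run:
```python
from h import *
import pickle
P=[env.camera(n) for n in('wrist','top','side')]; s=env.sense(); pickle.dump(P,open('w7.pkl','wb'))
save(P[0],'w7'); print(s['time_s'],s['tcp_pos'],s['eef_rot'],s['wrist_force'])
```

```text
19.175 [513.87764391  43.24811854 169.97101426] [-1.79956548e+02 -1.40379114e-02  9.13878760e+01] [ 0.73899609  0.19488733 -0.59423773]
```

View pics/w7.png

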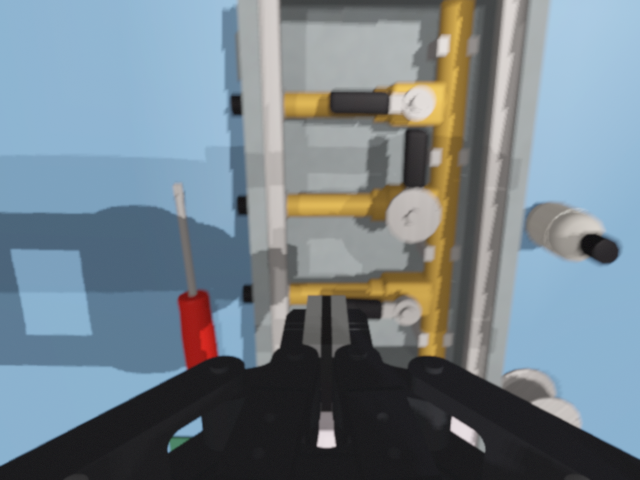

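Run:
```python
from h import *
import pickle
np.set_printoptions(precision=1,suppress=True)
p,t,s=pickle.load(open('w7.pkl','rb'))
for n,a,b,z in(('tag',(413,216),(416,131),60),('plain+',(418,103),(331,102),58.5)):
    A=atz(p,a,60);B=atz(p,b,58.5);d=B-A; print(n,A,B,np.degrees(np.arctan2(d[1],d[0]))-1.45)
print(env.search_frame('cover_lip',env.camera('top')))
im=np.vstack([cv2.resize(t['pixels'][205:305,200:470,::-1],(790,293),interpolation=2),cv2.resize(s['pixels'][200:310,190:460,::-1],(790,305),interpolation=2)]);cv2.imwrite('pics/f.png',im)
```

```text
tag [566.2  57.8  60. ] [564.1 108.1  58.5] 90.95625528598603
plain+ [563.6 123.5  60. ] [514.2 122.8  58.5] -180.59859288102822
[{'uv': [383.6, 253.3], 'p': 0.89}]
```

View pics/f.png

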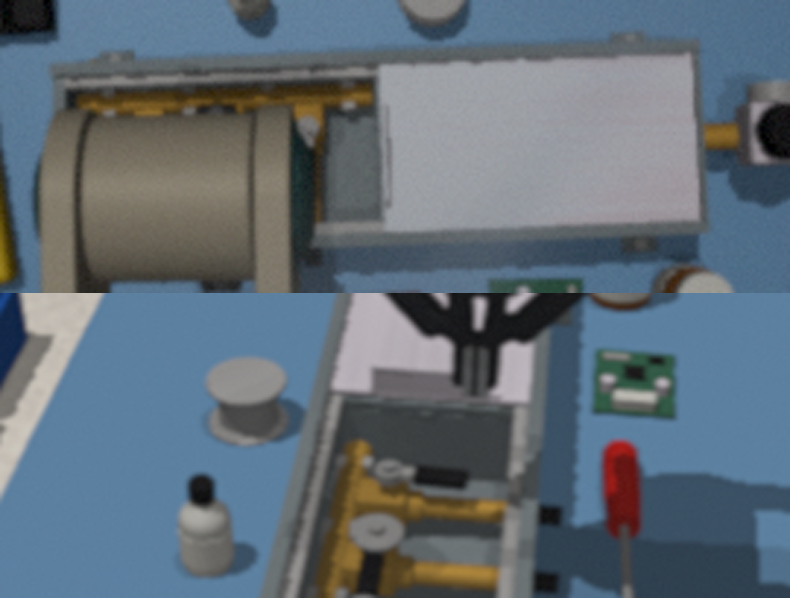

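```bash
python3 -c "
from rig import env
print(env.job_done())"
```

```text
the job is handed in; nothing more can be done
None
```

The job is handed in, with no verdict returned. The cover is against its end stop, the tagged (middle) valve's lever is hard against its shut stop and measures within about 1° of square across its pipe, and I saw no change in the other two levers or the bystanders (about 19 s on the clock).

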